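Slide the check weight from its carton onto the balance pan

TASK

Fold the carton's flap well back, past upright, so that the check weight lies open to view. Then slide the weight, without lifting it, out through the carton's open end and across the gap onto the balance's narrow raised pan. Leave it resting on the pan alone, centred and square, with the flap still folded back and the tape roll, jar and calculator where they were.

Things in the scene. Friction and masses are not known exactly. Their poses are not given: they have to be found in the camera images.
- carton: Brown carton fixed on a closed white box. Origin at bench level. Carton floor 65 mm above the bench, wall tops 110 mm, walls 4 mm thick. Inside it is 92 mm wide along its x (-46 to +46 mm); along its y it runs from the rear wall's inner face at y = +95 mm to the open end at y = -70 mm, where there is no wall and the floor ends. A short flap hanging outside the -x wall does not matter.
- flap (a joint): Top flap, 96 mm from hinge to free edge, 158 x 4 mm. Hinge on the +x wall's top (carton x = +48, 110 mm above bench, along y). Rad: 0 closed, free edge towards -x; 1.57 upright; 2.9 stop, laid back beyond +x. Starts ajar, 0.6 to 1.0. Stiff crease: stays where left, moves at under 1 N. Push the free edge from the -x side with a fingertip, up along its arc (a level push binds), then over.
- flap_edge (a point): Middle of the flap's free edge.
- weight: Check weight: aluminium slab, blue dot and two dark grooves on top, 80 (its x) x 110 (its y) x 22 mm high, 0.45 to 0.7 kg. Origin: centre of its underside. Starts flat on the carton floor under the flap, its y about along the carton's y, centre at carton y -10 to 0 mm: 40 to 50 mm are free between it and the rear wall, 3 to 9 mm at either side.
- balance: Low white bench balance with sloped green panel, fixed before the carton's open end. Origin: at bench level under the pan's centre. Axes within 0.04 rad of the carton's; panel on its -y side. White body 38 mm high, 180 mm wide (x), from y = +28 to -172 mm; panel up to 53 mm high, from y = -88 to -166 mm.
- pan (a point): Centre of the pan's top (red dot): rigid steel plate on a stem, 92 mm along the balance's x, only 60 mm along its y, 8 mm thick, top 63 mm above the bench, 2 mm below the carton floor. The gap from the end of the carton floor to the pan is 33 to 44 mm; the weight bridges it when pushed across. Pushed too far, it tips off.
- tape: Bystander: roll of yellow tape, 96 mm across, 45 mm high, lying flat. Origin: centre of its underside.
- jar: Bystander: amber jar, 60 mm across, 85 mm high. Origin: centre of its underside.
- calculator: Bystander: grey pocket calculator, 75 x 150 x 18 mm. Origin: centre of its underside.
Mind the look-alikes: they are no part of the job. Of the things that look like the carton, the middle-sized one is meant.

How it is judged:
On the way, in this order (a step that is already met when the one before it is completed fails the run):
1. the flap is folded back past upright (over 1.9 rad) (value of joint flap above 1.9 rad), for 0.2 s.
2. the weight has been slid halfway out through the carton's open end (y of weight in the frame of carton below -0.07 m), for 0.1 s.
At the end, for the whole second after the job is handed in: The weight lies flat and still on the pan alone, not touching the carton, its centre within 14 mm of the pan's centre along the balance's y and 16 mm along its x, turned less than 0.2 rad from the balance's axes; the flap is still folded back beyond 1.9 rad (y of weight in the frame of pan between -0.014 and 0.014 m and x of weight in the frame of pan between -0.016 and 0.016 m and z of weight in the frame of pan between -0.004 and 0.004 m and angle between weight's own z axis and vertical below 0.06 rad and angle between the y axis of weight and the y axis of balance, either way round below 0.2 rad and contact force between weight and balance above 2 N and contact force between weight and carton below 0.1 N and linear speed of weight below 0.01 m/s and value of joint flap above 1.9 rad).
It fails at once if the weight is lifted more than 25 mm above the carton's floor (height (world z) of weight above 0.09 m).
It fails at once if the tape roll, jar or calculator is moved by more than 30 mm (distance of any of tape, jar, calculator from where it was at the start of the episode above 0.03 m).
It also fails if it takes over 56 s, if anything falls off the work surface, if the arm or the gripper's body presses on something with over 40 N, if the wrist force passes 120 N, or if a joint passes its speed limit or range.

ROBOT

A 6-joint arm with a two-finger parallel gripper is mounted at the origin on the work surface. World frame = base frame: x ahead of the robot, y to its left, z up, the work surface at z = 0. Lengths are in m, angles in rad, forces in N, time in s.
With the tool pointing down it reaches from about 0.375 to 0.9 m from the base axis. Payload 3.1 kg.
Tool frame: the origin (TCP) lies on the centre line of the jaws, within the pads' length; the fingertips stand 22 mm ahead of it and the grasp point (between the pads) lies 3 mm ahead of it; z points along the fingers, y is the direction in which the jaws open and shut (so a half turn about z gives the same grasp; the last joint's range is limited). The gripper opens to 87 mm and grips with 3 to 60 N. Pads are 19 mm wide; open, the fingers measure 117 mm over their backs; the gripper's body (75 mm by 190 mm) begins 51 mm behind the grasp point.
Start: joints at [-1.508, 0.527, 1.433, -0, 1.181, -0.178], TCP at [0.149, -0.607, 0.245] pointing down, gripper open.
Joint ranges: [-3.08, 3.08], [-0.75, 2.2], [0.22, 2.44], [-1.43, 4.57], [0, 2.65], [-2.85, 2.85]. Speed limits (rad/s): [2.79, 2.79, 3.14, 3.14, 3.14, 3.14].

INTERFACE

Orientations are given as a 3x3 rotation matrix whose columns are the frame's x, y, z axes.
In Python, from workcell import manip gives the robot as it stands.
- The arm moves only by the tool apply_moves, never from a script. Its argument "deltas" is a list that holds one entry, the list of rows, each a list of 7 numbers: the shift along the world's x, y, z in m, then the turn, a rotation vector about the world's x, y, z in degrees, then the closure, from 0 (fully open) to 1 (shut). A call has 1 to 8 rows; each row shifts and turns the commanded pose from where the row before left it; what a row does not reach is not made up. A row lasts 1/10 s, in which the tool goes at most 50 mm and 8.59 degrees, less where a joint would pass 70% of its speed; a pose out of reach is approached as far as the arm can. A call with a gripper value outside its range is refused whole. The fingers move at their own pace and stop on an object; "squeeze" is the grip in N (left out, the last holds). Time passes only in rows, so rows that do not move let the fingers close. It gives the time, the measured TCP pose, the force and the opening at its end, in the units of the state.
- manip.sense(): the state, without advancing time (a new reading comes with each control period).
- manip.snapshot(name): name is "scene" or "top" or "wrist"; returns a dict with "image" (480x640x3 uint8, red, green, blue), "z_map" (480x640 float32, m along the optical axis (not along the pixel's ray), 0 where there is no reading), "fx", "fy", "cx", "cy" (pixels), "T" (4x4, takes a point from camera to world coordinates). Camera axes: x right, y up, looking along -z (the intrinsics and any distortion apply to the point x, -y, -z); pixel columns grow to the right and rows downward; lengths in m; the calibration is good to about 2 mm. The wrist camera is an equidistant fisheye: a pixel r from the principal point sees the ray r / f radians off the axis. A picture is of the moment at which its call begins.
- manip.sign_off(): hands the job in, once; it reports no verdict.
The state is a dict: "time": time; "joint_pos": joint angles; "joint_velocities": joint speeds; "tau": joint torques, N m; "tcp_pos": TCP position; "orientation": TCP orientation; "force": force on the tool from outside, world axes, zero at the start; "moment": the same for the moment, N m; "opening": opening from 0.0 (shut) to 1.0 (fully open).
Only numpy, scipy, OpenCV 4.12 (cv2) and the standard library are available. Lean on these libraries where they do the work, as an engineer would, in place of code of your own. Each camera call takes 0.05 s, during which the arm holds its last target. There are 200 camera calls.

## Working session

There is one attempt and no reset: what is moved stays moved. The work goes in short steps, Python scripts to look and compute and a tool call to move; the robot and the scene stay as the last step left them, time stands still between calls to the robot, and variables do not carry over. Pictures are saved under pics/ and viewed, about 8 in all and at most 12, crops included, and the job is handed in when it is done.

Besides the shell and the picture viewer there is one more tool, called after "Call:" by a JSON object that holds its "fn" and its "kwargs", one argument or row to a line. apply_moves: Moves the arm, as the interface text tells. Its arguments: {"type":"object","properties":{"deltas":{"type":"array"},"squeeze":{"type":"number"}},"required":["deltas"]}

```bash
mkdir -p pics
cat > h.py <<'E'
import numpy as np, cv2
from workcell import manip
def snap(n,f):
    s=manip.snapshot(n); cv2.imwrite('pics/'+f+'.png',s['image'][:,:,::-1]); np.savez('pics/'+f+'.npz',**s); return s
def cloud(s):
    z=s['z_map'];v,u=np.mgrid[:480,:640]
    p=np.stack([(u-s['cx'])/s['fx']*z,-(v-s['cy'])/s['fy']*z,-z],-1)
    T=s['T'];w=p@T[:3,:3].T+T[:3,3]; w[z==0]=np.nan; return w
E
python3 - <<'E'
from h import *
for n in('top','scene'):
    s=snap(n,n+'1'); print(n,s['T'].round(3).tolist(),s['fx'],s['z_map'].min(),s['z_map'].max(),[k for k in s])
a=cv2.imread('pics/top1.png')
print(manip.sense())
E
```

```text
top [[0.014, 0.985, -0.17, 0.207], [-1.0, 0.013, -0.006, -0.009], [-0.003, 0.171, 0.985, 1.542], [0.0, 0.0, 0.0, 1.0]] 515.5664288510551 0.0 2.5640519 ['image', 'z_map', 'fx', 'fy', 'cx', 'cy', 'T']
scene [[0.289, -0.651, 0.702, 1.433], [0.957, 0.196, -0.212, -0.295], [0.0, 0.733, 0.68, 1.064], [0.0, 0.0, 0.0, 1.0]] 502.2976554553109 0.0 3.7241364 ['image', 'z_map', 'fx', 'fy', 'cx', 'cy', 'T']
{'time': 0.1, 'joint_pos': array([-1.50846892e+00,  5.28346963e-01,  1.43383313e+00, -2.56956158e-06,
        1.18141175e+00, -1.78531181e-01]), 'joint_velocities': array([-0.0001192 , -0.00065118, -0.00267943,  0.00132089, -0.00032231,
       -0.00243107]), 'tau': array([ 1.25724919e-04, -4.40984881e+01, -1.77150822e+01,  6.34252816e-02,
        5.34327643e-02, -4.76688001e-05]), 'tcp_pos': array([ 0.14905315, -0.60629602,  0.24366683]), 'orientation': array([[ 9.71133317e-01,  2.38537346e-01, -1.26896072e-04],
       [ 2.38537119e-01, -9.71131331e-01,  1.99515686e-03],
       [ 3.52686671e-04, -1.96783272e-03, -9.99998002e-01]]), 'force': array([-0.10820257,  0.21790327, -0.27904685]), 'moment': array([-0.00846065, -0.0089306 , -0.00508953]), 'opening': 1.0022170474177658}
```

View pics/top1.png

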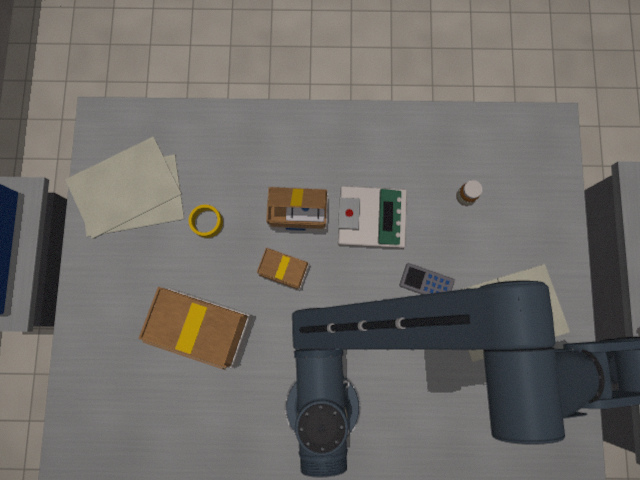

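View pics/scene1.png

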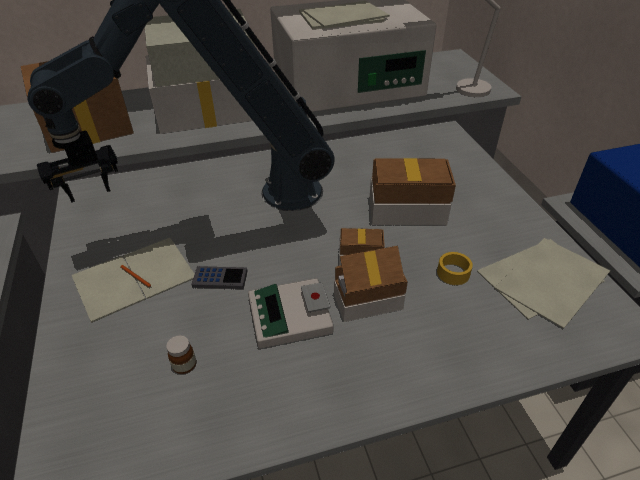

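The top view shows the middle carton at (297,208), its open end facing the balance at (372,217). The red pan dot is at (349,213), and the flap hinge is on the far (+x) side. The scene view agrees: carton at (370,280), balance at (290,310).

Run:
```python
from h import *
s=dict(np.load('pics/top1.npz'));w=cloud(s);im=s['image'].astype(int)
def rect(m,n):
    p=w[m][:,:2]; 
    r=cv2.minAreaRect((p*1000).astype(np.float32)); print(n,m.sum(),'z',np.nanmedian(w[m][:,2]).round(4),r)
print('table z',np.nanmedian(w[300:310,250:260,2]), 'range box z')
reg=np.zeros((480,640),bool);reg[175:255,255:415]=1
R,G,B=im[...,0],im[...,1],im[...,2]
red=reg&(R>150)&(G<60)
print('red',w[red].mean(0).round(4),red.sum())
left=reg.copy();left[:,:335]=0;left[:,365:]=0
rect(left&(abs(w[...,2]-.063)<.006)&(w[...,2]>.058),'pan')
reg2=reg.copy();reg2[:,:333]=0
rect(reg2&(abs(w[...,2]-.038)<.005),'body')
c=reg.copy();c[:,333:]=0
box=c&(w[...,2]>.05);rect(box,'carton all')
for v in range(182,236,3): print(v,[(int(1000*w[v,u,2])) for u in range(264,336,5)])
rect(c&(abs(w[...,2]-.087)<.004),'weight?')
a=cv2.resize(s['image'][170:260,250:420,::-1],None,fx=4.5,fy=4.5,interpolation=cv2.INTER_CUBIC)
cv2.imwrite('pics/c1.png',a)
s2=dict(np.load('pics/scene1.npz'))
w2=cloud(s2);print(w2[296,315].round(4))
b=cv2.resize(s2['image'][230:350,230:430,::-1],None,fx=4,fy=4,interpolation=cv2.INTER_CUBIC);cv2.imwrite('pics/c2.png',b)
for n,(v,u) in dict(tape=(221,190),jar=(190,470),calc=(280,427)).items():print(n,w[v,u].round(3))
```

```text
table z -0.0003677723015362844 range box z
red [nan nan nan] 0
pan 536 z 0.0625 ((553.5670776367188, -69.15216064453125), (59.77581024169922, 92.29521942138672), 87.5378646850586)
body 2183 z 0.0375 ((550.3475341796875, -140.92498779296875), (198.74708557128906, 180.0786895751953), 87.42298126220703)
carton all 2460 z 0.1072 ((518.43408203125, 84.66264343261719), (175.7208709716797, 193.492919921875), 88.19600677490234)
182 [-1, 2, 0, -5, 0, 0, 0, 1, 1, 5, -3, -2, 0, 2, -3]<stdin>:10: RuntimeWarning: Mean of empty slice.
  ret = um.true_divide(
Traceback (most recent call last):
ValueError: cannot convert float NaN to integer
```

Run:
```python
from h import *
s=dict(np.load('pics/top1.npz'));w=cloud(s);im=s['image'].astype(int)
c=np.zeros((480,640),bool);c[175:255,255:333]=1
def rect(m,n):
    p=w[m][:,:2]; print(n,m.sum(),np.nanmedian(w[m][:,2]).round(4),cv2.minAreaRect((p*1000).astype(np.float32)))
for v in range(182,236,3): print(v,np.nan_to_num(1000*w[v,264:336:4,2],nan=-99).astype(int))
rect(c&(abs(w[...,2]-.087)<.004),'weight?')
rect(c&(abs(w[...,2]-.110)<.003),'walltop')
rect(c&(w[...,2]>.04)&(w[...,2]<.106),'low')
R=im[...,0];red=(R>120)&(im[...,1]<60);red[:,:335]=0;red[:,365:]=0;print('red',np.nanmean(w[red],0),red.sum())
cv2.imwrite('pics/c1.png',cv2.resize(s['image'][170:260,250:420,::-1],None,fx=4.5,fy=4.5,interpolation=cv2.INTER_CUBIC))
s2=dict(np.load('pics/scene1.npz'));w2=cloud(s2)
# flap plane from scene cam: brown pts z>.115 
m=(w2[...,2]>.118)&(w2[...,2]<.25)&(abs(w2[...,0]-.53)<.09)&(abs(w2[...,1]-.085)<.12)
p=w2[m];c0=p.mean(0);n=np.linalg.svd(p-c0,full_matrices=False)[2][2];n*=np.sign(n[2]);print('flap',m.sum(),c0,n,p.min(0),p.max(0), 'ang',np.arctan2(np.hypot(n[0],n[1]),n[2]))
top=p[p[:,2]>np.percentile(p[:,2],97)];print('edge',top.mean(0),top.min(0),top.max(0))
cv2.imwrite('pics/c2.png',cv2.resize(s2['image'][230:350,230:430,::-1],None,fx=4,fy=4,interpolation=cv2.INTER_CUBIC))
for n,(v,u) in dict(tape=(221,192),jar=(190,470),calc=(280,427)).items():print(n,w[v,u].round(3))
```

```text
182 [-1  4  2 -7  1  0 -1  0  4  0  1  3 -3  0  0  0  2 -3]
185 [-3 -5 -1 -2  4 -6  3  2  2 -1 -1 -3  8 -2 -7 -5 -5  2]
188 [  3 110 119 117 110 112 113 110 113  -4   1  -4  -5  -5  -5  -7   1   2]
191 [  7 108 127 123 129 130 121 131 119 122 121 121 119 118 120 117  -1   2]
194 [ -5 106 143 139 136 138 139 137 136 133 135 140 134 126 126 127   0   5]
197 [  0 107 149 147 149 144 149 140 140 -99 141 146 139 142 137 141   2  -2]
200 [  0 156 160 161 160 155 152 159 163 156 154 159 156 157 155 152  -4   0]
203 [ -4 173 165 164 168 168 164 161 164 162 163 162 160 160 165 162   0   0]
206 [  1 178 178 171 172 171 175 175 171 177 174 167 171 172 165 171  -1  -1]
209 [  3 102  55  69  61  65  82  84  85  85  89  87  85  86  81  62  -3  -1]
212 [-3 93 64 59 59 60 86 87 89 85 85 87 88 85 86 62  0 -5]
215 [-3 93 61 61 56 69 83 89 84 88 84 84 89 88 92 61 -3  3]
218 [-2 94 62 61 65 62 83 83 86 83 90 94 85 85 89 63  0 -2]
221 [  0 110 108 111 104 105 107 109 110  78  78  85  81  85  89  61   0   0]
224 [  5  71  90 103  99  98  99 110 107 106 107 105 108 106 105  98  -7  -1]
227 [-3 -9 45 46 65 
[... 238 characters left out ...]
, 223.67953491210938), 16.94358253479004)
walltop 149 0.1094 ((560.6839599609375, 83.68069458007812), (167.17657470703125, 106.36965942382812), 87.59175109863281)
low 1227 0.084 ((517.747314453125, 84.58525848388672), (175.71400451660156, 192.2809295654297), 88.1348648071289)
red [ 0.55629058 -0.07084279  0.06170021] 19
flap 2059 [0.5806751  0.07957339 0.14846631] [ 0.67282569 -0.02023319  0.73952431] [ 5.43407496e-01 -1.84618337e-05  1.18078093e-01] [0.61956534 0.16086301 0.18245924] ang 0.73843292460593
edge [0.5505572  0.07990839 0.1790524 ] [0.54478385 0.0040388  0.17753739] [0.55866357 0.15937901 0.18245924]
tape [0.531 0.4   0.026]
jar [ 0.62  -0.421  0.089]
calc [ 0.363 -0.304  0.02 ]
```

View pics/c1.png

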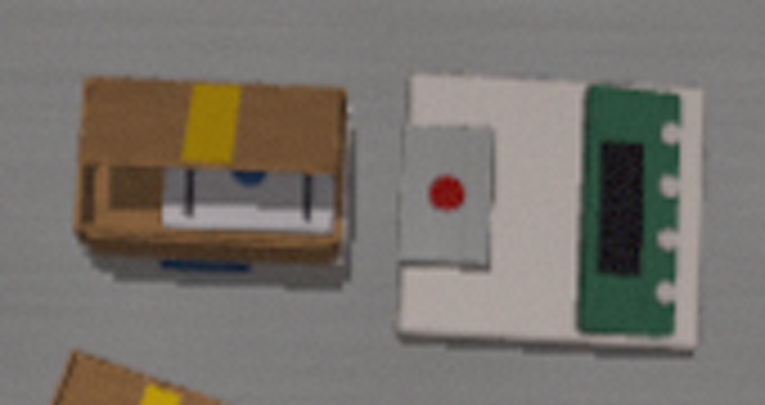

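View pics/c2.png

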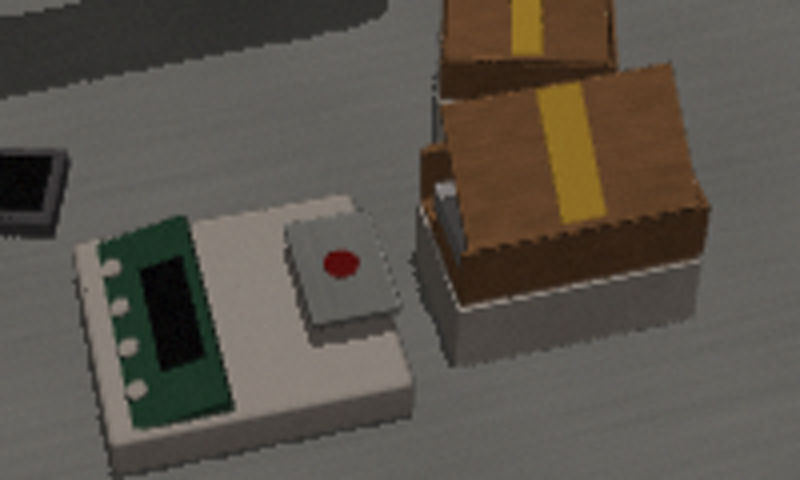

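The top crop shows the flap covering the far half of the carton, the weight's blue dot at (250,175), and its rear edge at about x = 162 px. The red pan dot is at (447,193). The scene crop confirms the flap is ajar, with its hinge on the far side.

Measured values:

| Item | Value |
|---|---|
| Flap angle | about 0.74 rad |
| Flap edge | (0.551, 0.080, 0.177) |
| Flap hinge | x about 0.6215 |
| Pan centre | (0.554, -0.069) |
| Gap | about 37 mm |

All are consistent with the given sizes.

Call:
{"fn": "apply_moves", "kwargs": {
  "deltas": [
    [[0.03, 0.036, 0.005, 0, 0, -2, 1], [0.03, 0.036, 0.005, 0, 0, -2, 1], [0.03, 0.036, 0.005, 0, 0, -2, 1], [0.03, 0.036, 0.005, 0, 0, -2, 1], [0.03, 0.036, 0.005, 0, 0, -2, 1], [0.03, 0.036, 0.005, 0, 0, -2, 1], [0.03, 0.036, 0.005, 0, 0, -2, 1], [0.03, 0.036, 0.005, 0, 0, -1.5, 1]]
  ]
}}

```text
time: 0.9
tcp_pos: [0.3898, -0.3171, 0.2845]
orientation: [[1.0, -0.031, -0.0], [-0.031, -1.0, 0.0], [-0.0, -0.0, -1.0]]
force: [-0.3, -0.1, -0.7]
opening: 0.358
```

Call:
{"fn": "apply_moves", "kwargs": {
  "deltas": [
    [[0.012, 0.045, 0, 0, -5, 0, 1], [0.012, 0.045, 0, 0, -5, 0, 1], [0.012, 0.045, 0, 0, -5, 0, 1], [0.012, 0.045, 0, 0, -5, 0, 1], [0.012, 0.045, 0, 0, -5, 0, 1], [0.012, 0.045, 0, 0, -5, 0, 1], [0.012, 0.045, 0, 0, -5, 0, 1], [0.012, 0.045, 0, 0, -5, 0, 1]]
  ]
}}

```text
time: 1.7
tcp_pos: [0.4836, 0.0363, 0.2851]
orientation: [[0.771, -0.021, 0.636], [-0.029, -1.0, 0.003], [0.636, -0.02, -0.772]]
force: [2.6, 1.7, 0.2]
opening: 0.011
```

Call:
{"fn": "apply_moves", "kwargs": {
  "deltas": [
    [[0.0, 0.019, -0.02, 0, -2.5, 0, 1], [0.002, 0.018, -0.025, 0, -2.5, 0, 1], [0, 0, -0.025, 0, 0, 0, 1], [0.02, 0, -0.02, 0, 0, 0, 1], [0.02, 0, -0.02, 0, 0, 0, 1], [0.009, 0, -0.009, 0, 0, 0, 1], [0, 0, 0, 0, 0, 0, 1], [0, 0, 0, 0, 0, 0, 1]]
  ]
}}

```text
time: 2.5
tcp_pos: [0.5278, 0.0545, 0.2294]
orientation: [[0.75, 0.009, 0.662], [-0.027, -0.999, 0.045], [0.661, -0.052, -0.749]]
force: [0.2, -0.2, 0.1]
opening: 0.005
```

Run:
```python
from h import *
s=snap('scene','scene2');st=manip.sense();print(st['tcp_pos'],st['orientation'].round(3).tolist(),st['force'])
cv2.imwrite('pics/c3.png',cv2.resize(s['image'][200:340,260:460,::-1],None,fx=4,fy=4,interpolation=cv2.INTER_CUBIC))
```

```text
[0.52763772 0.05457025 0.2297563 ] [[0.749, 0.009, 0.662], [-0.027, -0.999, 0.044], [0.662, -0.051, -0.748]] [0.40634615 0.00161489 0.65421312]
```

View pics/c3.png

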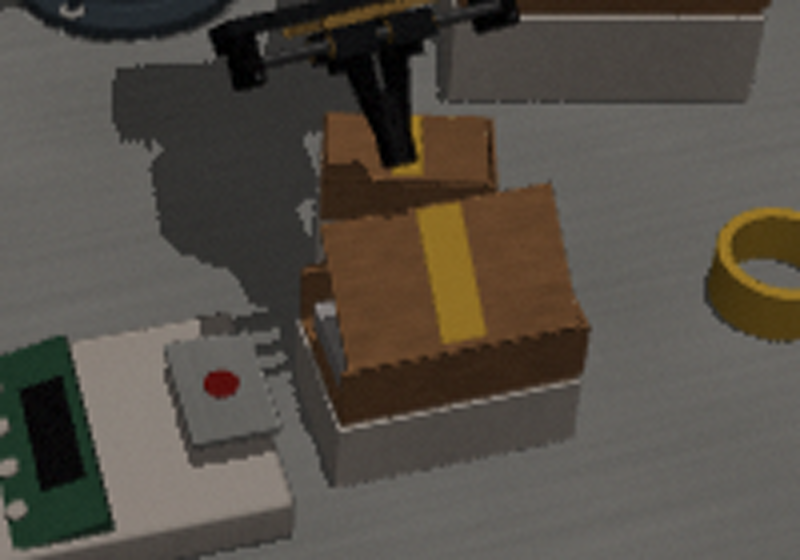

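The crop shows the gripper tip still above and short of the flap edge. The last rows were not reached, so I'll check the joints.

```bash
python3 -c "
from workcell import manip;s=manip.sense();print(s['joint_pos'].round(3))"
```

```text
[-0.207  0.338  2.198  2.079  0.207 -0.647]
```

```bash
cat >> h.py <<'E'
from scipy.spatial.transform import Rotation as Ro
def rv(tilt,yaw):  # tilt outwards deg; yaw of tool y axis deg at tilt 0 ; turn needed, world rotvec deg
    y=np.radians(yaw);yy=np.array([np.cos(y),np.sin(y),0]);z=np.array([0,0,-1.]);x=np.cross(yy,z)
    D=Ro.from_euler('y',-tilt,degrees=True).as_matrix()@np.stack([x,yy,z],1)
    return Ro.from_matrix(D@manip.sense()['orientation'].T).as_rotvec(degrees=True).round(2)
E
python3 -c "
from h import *;print(rv(20,-91.7),rv(25,-91.7))"
```

```text
[-2.13 21.51 -1.43] [-2.06 16.51 -1.52]
```

Call:
{"fn": "apply_moves", "kwargs": {
  "deltas": [
    [[-0.012, 0.006, 0.01, -0.5, 5.4, -0.4, 1], [-0.012, 0.006, 0.01, -0.5, 5.4, -0.4, 1], [-0.012, 0.006, 0.01, -0.5, 5.4, -0.4, 1], [-0.012, 0.006, 0.0, -0.6, 5.3, -0.3, 1], [0, 0, 0, 0, 0, 0, 1], [0, 0, 0, 0, 0, 0, 1]]
  ]
}}

```text
time: 3.15
tcp_pos: [0.5179, 0.0787, 0.2366]
orientation: [[0.802, 0.039, 0.596], [-0.026, -0.995, 0.101], [0.597, -0.097, -0.796]]
force: [0.3, -0.2, 0.6]
opening: 0.004
```

```bash
python3 -c "
from h import *;s=manip.sense();print(s['tcp_pos'],s['joint_pos'].round(3),rv(20,-91.7))"
```

```text
[0.51792327 0.07868808 0.23660856] [-0.178  0.297  2.151  1.234  0.218  0.226] [-5.02 16.81 -2.91]
```

Call:
{"fn": "apply_moves", "kwargs": {
  "deltas": [
    [[-0.005, 0, 0.003, -0.7, 2.4, -0.4, 1], [-0.005, 0, 0.003, -0.7, 2.4, -0.4, 1], [-0.005, 0, 0.003, -0.7, 2.4, -0.4, 1], [-0.005, 0, 0.003, -0.7, 2.4, -0.4, 1], [-0.005, 0, 0.003, -0.7, 2.4, -0.4, 1], [-0.005, 0, 0, -0.7, 2.4, -0.4, 1], [-0.005, 0, 0, -0.7, 2.4, -0.4, 1], [0, 0, 0, 0, 0, 0, 1]]
  ]
}}

```text
time: 3.95
tcp_pos: [0.4881, 0.0819, 0.2486]
orientation: [[0.926, -0.014, 0.377], [-0.026, -0.999, 0.027], [0.377, -0.035, -0.926]]
force: [0.0, 0.1, -0.9]
opening: 0.006
```

```bash
python3 -c "
from h import *;s=manip.sense();print(s['tcp_pos'],s['joint_pos'].round(3),rv(20,-91.7))"
```

```text
[0.48810475 0.08186326 0.24856731] [-0.097  0.238  2.011  0.13   0.513  1.393] [-1.36  2.18 -0.76]
```

Call:
{"fn": "apply_moves", "kwargs": {
  "deltas": [
    [[0.0, 0, -0.016, -0.7, 1.1, -0.4, 1], [0.0, 0, -0.016, -0.7, 1.1, -0.4, 1], [0, 0, -0.016, 0, 0, 0, 1], [0.006, 0, -0.014, 0, 0, 0, 1], [0.006, 0, 0, 0, 0, 0, 1], [0, 0, 0, 0, 0, 0, 1]]
  ]
}}

```text
time: 4.55
tcp_pos: [0.5008, 0.0812, 0.1862]
orientation: [[0.939, -0.03, 0.342], [-0.031, -1.0, -0.002], [0.342, -0.009, -0.94]]
force: [0.1, 0.5, 1.2]
opening: 0.007
```

```bash
python3 -c "
from h import *;s=manip.sense();print(s['tcp_pos'],s['joint_pos'].round(3),rv(20,-91.7))"
```

```text
[0.50080129 0.08122394 0.18622438] [-0.073  0.382  2.025  0.061  0.387  1.477] [ 0.08 -0.02  0.13]
```

Call:
{"fn": "apply_moves", "kwargs": {
  "deltas": [
    [[0.01, 0, -0.008, 0, 0, 0, 1], [0.012, 0, 0, 0, 0, 0, 1], [0.01, 0, 0, 0, 0, 0, 1], [0.006, 0, 0.0055, 0, 0, 0, 1], [0.006, 0, 0.0055, 0, 0, 0, 1], [0.007, 0, 0.0046, 0, 0, 0, 1], [0.007, 0, 0.0046, 0, 0, 0, 1], [0.0077, 0, 0.0033, 0, 0, 0, 1]]
  ]
}}

```text
time: 5.35
tcp_pos: [0.5661, 0.0814, 0.2024]
orientation: [[0.94, -0.03, 0.341], [-0.031, -1.0, -0.002], [0.341, -0.008, -0.94]]
force: [-0.7, 0.3, 0.1]
opening: 0.001
```

Call:
{"fn": "apply_moves", "kwargs": {
  "deltas": [
    [[0.0077, 0, 0.0033, 0, 0, 0, 1], [0.0129, 0, 0.0029, 0, 0, 0, 1], [0.0138, 0, 0.0008, 0, 0, 0, 1], [0, 0, 0, 0, 0, 0, 1]]
  ]
}}

```text
time: 5.75
tcp_pos: [0.6024, 0.0811, 0.2095]
orientation: [[0.939, -0.03, 0.344], [-0.031, -1.0, -0.003], [0.344, -0.008, -0.939]]
force: [1.4, 0.2, 0.4]
opening: 0.004
```

Run:
```python
from h import *
s=snap('scene','scene3');st=manip.sense();print(st['tcp_pos'],st['joint_pos'].round(2),st['force'])
cv2.imwrite('pics/c4.png',cv2.resize(s['image'][200:340,260:460,::-1],None,fx=4,fy=4,interpolation=cv2.INTER_CUBIC))
```

```text
[0.60081111 0.08127057 0.20885969] [-0.06  0.45  1.77  0.03  0.57  1.52] [ 0.21796414  0.09819852 -0.08616748]
```

View pics/c4.png

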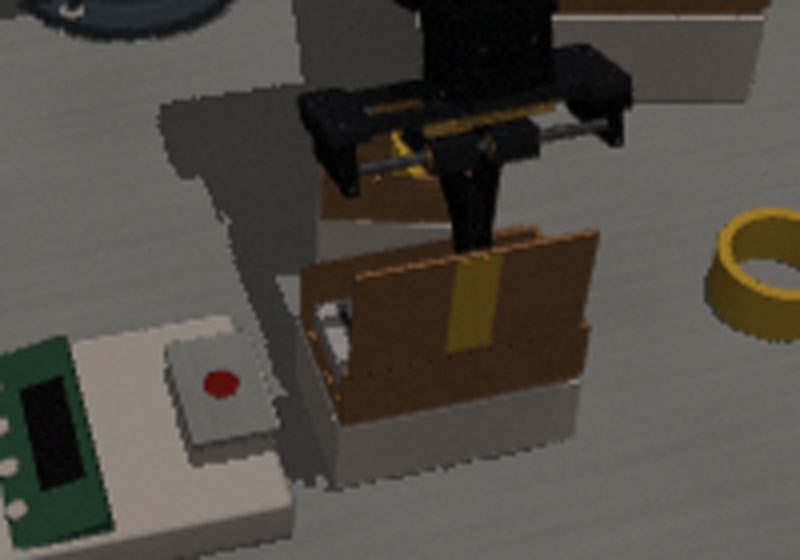

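The crop shows the flap roughly upright, its edge at y ≈ 250 px, with the fingertips behind it. I'll continue over the top.

Call:
{"fn": "apply_moves", "kwargs": {
  "deltas": [
    [[0.01, 0, 0, 0, 0, 0, 1], [0.01, 0, -0.003, 0, 0, 0, 1], [0.0136, 0, -0.0017, 0, 0, 0, 1], [0.0132, 0, -0.0041, 0, 0, 0, 1], [0.0123, 0, -0.0062, 0, 0, 0, 1], [0.011, 0, -0.0083, 0, 0, 0, 1], [0.0094, 0, -0.0101, 0, 0, 0, 1], [0.0075, 0, -0.0115, 0, 0, 0, 1]]
  ]
}}

```text
time: 6.6
tcp_pos: [0.6877, 0.0813, 0.1627]
orientation: [[0.94, -0.03, 0.341], [-0.031, -1.0, -0.002], [0.34, -0.008, -0.94]]
force: [-0.6, -0.2, -0.3]
opening: 0.006
```

Call:
{"fn": "apply_moves", "kwargs": {
  "deltas": [
    [[0.003, 0, -0.0101, 0, 0, 0, 1], [0, 0, 0, 0, 0, 0, 1]]
  ]
}}

```text
time: 6.8
tcp_pos: [0.6903, 0.0813, 0.1526]
orientation: [[0.94, -0.03, 0.34], [-0.031, -1.0, -0.002], [0.34, -0.008, -0.94]]
force: [0.5, -0.0, 0.7]
opening: 0.002
```

Run:
```python
from h import *
s=snap('scene','scene4');st=manip.sense();print(st['tcp_pos'],st['force'])
w=cloud(s);m=(w[...,2]>.1)&(w[...,2]<.25)&(abs(w[...,0]-.68)<.055)&(abs(w[...,1]-.03)<.025)
p=w[m];print(m.sum());print(np.polyfit(p[:,0],p[:,2],1),p.min(0),p.max(0))
```

```text
[0.689796   0.08136277 0.15271126] [-0.10799975  0.22042543 -0.38982264]
823
[ 0.2835543  -0.01333011] [0.62506325 0.00503587 0.11229279] [0.70930392 0.05497088 0.24988861]
```

Call:
{"fn": "apply_moves", "kwargs": {
  "deltas": [
    [[0.0, 0, -0.006, 0, 0, 0, 1], [-0.01, 0, 0.03, 0, 0, 0, 1], [-0.025, 0, 0.035, 0, 5, 0, 1], [-0.03, 0, 0.03, 0, 5, 0, 1], [-0.03, 0.01, 0.02, 0, 5, 0, 1], [-0.03, 0.02, 0, 0, 5, 0, 1], [-0.03, 0.03, 0, 0, 0, 8, 1], [-0.03, 0.03, 0, 0, 0, 8, 1]]
  ]
}}

```text
time: 7.65
tcp_pos: [0.504, 0.1718, 0.2624]
orientation: [[0.968, 0.25, -0.001], [0.25, -0.968, -0.003], [-0.001, 0.002, -1.0]]
force: [0.1, 0.5, 0.4]
opening: 0.008
```

Call:
{"fn": "apply_moves", "kwargs": {
  "deltas": [
    [[-0.02, 0.03, 0, 0, 0, 8, 0.8], [-0.02, 0.03, 0, 0, 0, 8, 0.6], [-0.02, 0.03, 0, 0, 0, 8, 0.43], [0, 0.03, 0, 0, 0, 8, 0.43], [0, 0, 0, 0, 0, 8, 0.43], [0, 0, 0, 0, 0, 8, 0.43], [0, 0, 0, 0, 0, 8, 0.43], [0, 0, 0, 0, 0, 8, 0.43]]
  ]
}}

```text
time: 8.45
tcp_pos: [0.4443, 0.2914, 0.2621]
orientation: [[0.198, 0.98, 0.001], [0.98, -0.198, -0.002], [-0.002, 0.002, -1.0]]
force: [-0.4, 0.9, 0.1]
opening: 0.557
```

Run:
```python
from h import *
st=manip.sense();print(st['tcp_pos'],st['joint_pos'].round(2),st['opening'],rv(0,-1.7))
s=snap('top','top2');w=cloud(s);im=s['image'].astype(int)
cv2.imwrite('pics/c5.png',cv2.resize(s['image'][165:255,250:420,::-1],None,fx=4.5,fy=4.5,interpolation=cv2.INTER_CUBIC))
z=w[...,2]
box=(abs(w[...,0]-.57)<.07)&(w[...,1]>-.02)&(w[...,1]<.18)
c0=np.array([.5735,.068]);
for nm,m in dict(inner=box&(z<.105)&(z>.055),weight=box&(abs(z-.087)<.009)&(im.min(-1)>110)).items():
    m=cv2.morphologyEx(m.astype(np.uint8),cv2.MORPH_OPEN,np.ones((3,3)))>0
    print(nm,m.sum(),np.median(z[m]),cv2.minAreaRect((w[m][:,:2]*1000).astype(np.float32)))
yy=[]
for v in range(182,236,3): print(v,np.nan_to_num(1000*w[v,264:336:4,0],nan=-99).astype(int)[[0,8,16]],np.nan_to_num(1000*z[v,264:336:4],nan=-99).astype(int))
```

```text
[0.44425164 0.29138183 0.262128  ] [ 0.37  0.38  1.65 -0.    1.12  0.57] 0.5573145862162239 [0.13 0.09 9.71]
inner 1986 0.0836808111459224 ((558.959228515625, 79.64558410644531), (168.6721954345703, 109.367431640625), 88.73584747314453)
weight 815 0.08576000869845646 ((564.6802368164062, 59.83131408691406), (80.15518951416016, 107.71769714355469), 0.5593857169151306)
182 [661 632 666] [  7  -5 115 117 115 116 114 115 106 -99 113 114 113 112 113 114  -2  -1]
185 [654 623 656] [ -3  -1 106 117 114 104 107 114 108 113 112 111 111 114 107 114  -1  -6]
188 [645 614 -99] [ -6 109 111 106 106 111 113 113 108 105 111 114 107 106 112 112 -99  -6]
191 [635 609 636] [ -4 106  79  81  85  88  90  94  93  91  98  98 103 101 105 107   2   0]
194 [625 601 628] [ -1 108  58  62  59  62  91  84  92  85  69  69  63  70  75  76  -2  -3]
197 [615 593 618] [  0 104  62  66  60  62  87  86  88  82  86  88  89  87  82  83  -3  -2]
200 [607 586 608] [ -5 108  59  64  64  69  84  90  80  88  81  84  91  80  88  73   0  -1]
203 [594 576 599] [  5 107  60  66  63  69  82  90  83  83  83  88  86  92  82  68  -2  -6]
206 [587 565 590] [ -3 104  67  57  61  68  89  88  92  86  85  83  86  87  85  61  -4   1]
209 [576 557 579] [  2 108  62  65  66  64  87  86  87  90  91  86  85  82  89  65   0  -1]
212 [568 548 570] [ -3 101  63  63  64  57  88  89  90  85  84  78  93  86  83  63   2  -1]
215 [559 540 562] [-4 92 66 66 64 66 83 88 85 85 87 86 83 87 86 63 -6 -2]
218 [549 530 553] [-3 88 61 66 61 65 85 85 88 80 87 80 87 82 84 68 -8 -8]
221 [540 518 543] [ -1 -99 111 113 110 108 105 112 104  82  83  90  82  87  84  61  -3  -1]
224 [529 509 533] [  5  67  95 100  96 104 104 104 102 110 109 110 105 107 103  97  -2   0]
227 [520 507 522] [ 0 -4 41 41 77 77 75 76 74 74 81 84 83 84 84 56  3  2]
230 [513 509 514] [-7  2 -2  1  0  2  7 18 18 22 24 19 17 32 25 28 -2 -1]
233 [502 503 505] [-1 -2 -1  0  0  0 -1 -2 -1  3 -3 -3  0 -3  0 -1 -1  2]
```

View pics/c5.png

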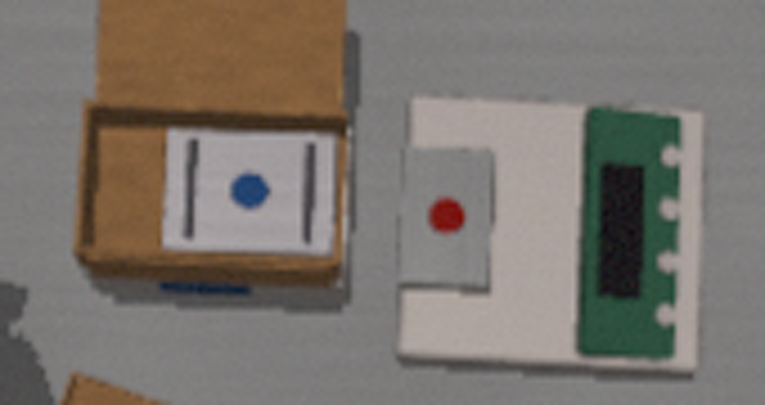

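The crop shows the flap laid back flat and the weight in full view, with its blue dot at (250,190). The pan's red dot is at (447,215). The weight centre is about (0.565, 0.060), so it has to move about -130 mm in y and -10 mm in x. Next I'll put the two fingers, part open, behind it.

Call:
{"fn": "apply_moves", "kwargs": {
  "deltas": [
    [[0.03, -0.035, 0, 0, 0, 3, 0.55], [0.03, -0.04, 0, 0, 0, 3, 0.55], [0.03, -0.04, -0.01, 0, 0, 3.5, 0.55], [0.0325, -0.04, -0.03, 0, 0, 0, 0.55], [0, 0, -0.03, 0, 0, 0, 0.55], [0, 0, -0.02, 0, 0, 0, 0.55], [0, 0, 0, 0, 0, 0, 0.55]]
  ]
}}

```text
time: 9.2
tcp_pos: [0.559, 0.1428, 0.1743]
orientation: [[0.043, 0.999, -0.006], [0.999, -0.043, -0.002], [-0.002, -0.006, -1.0]]
force: [0.2, -0.3, 0.5]
opening: 0.45
```

Run:
```python
from h import *
st=manip.sense();print(st['tcp_pos'],st['opening'],rv(0,-2))
s=snap('wrist','wr1');cv2.imwrite('pics/wr1.png',s['image'][:,:,::-1])
```

```text
[0.55902812 0.14275937 0.17426063] 0.449732045971362 [ 0.12 -0.32  0.45]
```

View pics/wr1.png

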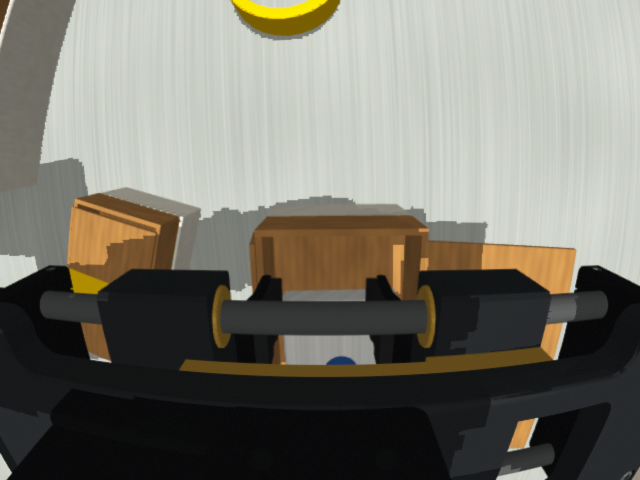

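The wrist view shows the fingers at x ≈ 265 and 380 px over the carton's rear space, slightly left (-x) of its middle at about 340. I'll shift +8 mm in x and descend.

Call:
{"fn": "apply_moves", "kwargs": {
  "deltas": [
    [[0.004, -0.003, 0, 0, 0, 0.4, 0.55], [0.004, -0.003, -0.01, 0, 0, 0, 0.55], [0, 0, -0.02, 0, 0, 0, 0.55], [0, 0, -0.02, 0, 0, 0, 0.55], [0, 0, -0.02, 0, 0, 0, 0.55], [0, 0, -0.01, 0, 0, 0, 0.55], [0, 0, 0, 0, 0, 0, 0.55]]
  ]
}}

```text
time: 9.95
tcp_pos: [0.5691, 0.1376, 0.0967]
orientation: [[0.033, 0.999, 0.001], [0.999, -0.033, -0.002], [-0.002, 0.001, -1.0]]
force: [-0.2, 0.9, -0.8]
opening: 0.45
```

Call:
{"fn": "apply_moves", "kwargs": {
  "deltas": [
    [[0, -0.0085, -0.002, 0, 0, 0, 0.55], [0, -0.0085, 0, 0, 0, 0, 0.55], [-0.0003, -0.0085, 0, 0, 0, 0, 0.55], [-0.0003, -0.0085, 0, 0, 0, 0, 0.55], [-0.0003, -0.0085, 0, 0, 0, 0, 0.55], [-0.0003, -0.0085, 0, 0, 0, 0, 0.55], [-0.0003, -0.0085, 0, 0, 0, 0, 0.55], [-0.0003, -0.0085, 0, 0, 0, 0, 0.55]]
  ]
}}

```text
time: 10.75
tcp_pos: [0.5682, 0.0694, 0.0965]
orientation: [[0.033, 0.999, 0.004], [0.999, -0.033, -0.0], [-0.0, 0.004, -1.0]]
force: [0.3, 6.1, 2.2]
opening: 0.451
```

```bash
cat >> h.py <<'E'
def weight(f,n='scene'):
    s=snap(n,f);w=cloud(s);im=s['image'].astype(int);R,G,B=im[...,0],im[...,1],im[...,2]
    reg=(abs(w[...,0]-.56)<.06)&(abs(w[...,1])<.16)
    b=reg&(B>R+40)&(B>G+20)&(abs(w[...,2]-.087)<.02);print('blue',b.sum(),w[b].mean(0) if b.any() else 0)
    m=reg&(abs(w[...,2]-.086)<.007)&(R-B<25)&(abs(w[...,1]+.02)<.13)
    m=cv2.morphologyEx(m.astype(np.uint8),cv2.MORPH_OPEN,np.ones((3,3)))>0
    if m.any(): print('wt',m.sum(),np.median(w[m][:,2]),cv2.minAreaRect((w[m][:,:2]*1000).astype(np.float32)))
    return s,w
E
python3 - <<'E'
from h import *
weight('scene5');weight('top3','top');print(manip.sense()['tcp_pos'],manip.sense()['force'])
E
```

```text
blue 0 0
wt 844 0.0880149471979298 ((562.3607177734375, 2.3431434631347656), (86.58171081542969, 112.0602035522461), 4.063313961029053)
blue 32 [0.5613881  0.0017584  0.08581741]
wt 690 0.08584817112800869 ((559.6775512695312, -11.86700439453125), (78.80956268310547, 80.83959197998047), 86.76775360107422)
[0.5680623  0.06809473 0.0962304 ] [-1.01889981  0.33495462 -0.83350524]
```

Call:
{"fn": "apply_moves", "kwargs": {
  "deltas": [
    [[-0.0006, -0.008, 0, 0, 0, 0, 0.55], [-0.0006, -0.008, 0, 0, 0, 0, 0.55], [-0.0006, -0.008, 0, 0, 0, 0, 0.55], [-0.0006, -0.008, 0, 0, 0, 0, 0.55], [-0.0006, -0.008, 0, 0, 0, 0, 0.55], [-0.0006, -0.008, 0, 0, 0, 0, 0.55], [-0.0006, -0.008, 0, 0, 0, 0, 0.55], [0, -0.004, 0, 0, 0, 0, 0.55]]
  ]
}}

```text
time: 11.65
tcp_pos: [0.5634, 0.0097, 0.0961]
orientation: [[0.033, 0.999, 0.003], [0.999, -0.033, -0.001], [-0.001, 0.003, -1.0]]
force: [-0.3, 4.7, 2.9]
opening: 0.45
```

Run:
```python
from h import *
weight('scene6');weight('top4','top');print(manip.sense()['tcp_pos'],manip.sense()['force'])
```

```text
blue 0 0
wt 923 0.0867331381032117 ((560.4776611328125, -56.1832275390625), (107.9226303100586, 87.61670684814453), 88.42279052734375)
blue 33 [ 0.55722566 -0.05741732  0.08502225]
wt 562 0.08442619122406503 ((554.6266479492188, -73.90016174316406), (72.54496765136719, 79.97376251220703), 88.38378143310547)
[0.56346444 0.00920265 0.09597385] [-0.00335803  2.52280787  0.93840842]
```

Call:
{"fn": "apply_moves", "kwargs": {
  "deltas": [
    [[-0.001, -0.004, 0, 0, 0, 0, 0.55], [-0.001, -0.004, 0, 0, 0, 0, 0.55], [0, -0.003, 0, 0, 0, 0, 0.55], [0, -0.0015, 0, 0, 0, 0, 0.55], [0, 0, 0, 0, 0, 0, 0.55]]
  ]
}}

```text
time: 12.25
tcp_pos: [0.5613, -0.0028, 0.0957]
orientation: [[0.033, 0.999, 0.002], [0.999, -0.033, -0.001], [-0.001, 0.002, -1.0]]
force: [1.1, 4.3, 2.8]
opening: 0.447
```

Run:
```python
from h import *
weight('scene7');weight('top5','top');print(manip.sense()['tcp_pos'],manip.sense()['force'])
```

```text
blue 0 0
wt 916 0.08595118486494668 ((558.0170288085938, -68.56710815429688), (108.0035171508789, 88.9512939453125), 88.31987762451172)
blue 30 [ 0.55577961 -0.06980479  0.08392067]
wt 546 0.08394035183765403 ((552.3803100585938, -87.03642272949219), (69.77938842773438, 78.97789764404297), 89.44471740722656)
[ 0.56132427 -0.00279151  0.09570278] [-0.90436643  4.50218957  2.63296123]
```

Call:
{"fn": "apply_moves", "kwargs": {
  "deltas": [
    [[0, 0.005, 0, 0, 0, 0, 0.55], [0, 0.015, 0, 0, 0, 0, 0.55], [0, 0.015, 0, 0, 0, 0, 0.55], [0, 0.0, 0.03, 0, 0, 0, 0.55], [0, 0.0, 0.04, 0, 0, 0, 0.55], [-0.02, 0.03, 0.04, 0, 0, 0, 0.55], [-0.03, 0.04, 0.03, 0, 0, 0, 0.55], [-0.03, 0.04, 0, 0, 0, 0, 0.55]]
  ]
}}

```text
time: 13.15
tcp_pos: [0.4896, 0.1357, 0.2323]
orientation: [[0.033, 0.999, 0.012], [0.999, -0.033, -0.002], [-0.001, 0.012, -1.0]]
force: [1.0, 1.4, 0.0]
opening: 0.45
```

Call:
{"fn": "apply_moves", "kwargs": {
  "deltas": [
    [[-0.01, 0.04, 0, 0, 0, 0, 0.55], [-0.01, 0.04, 0, 0, 0, 0, 0.55], [0, 0.04, 0, 0, 0, 0, 0.55], [0, 0, 0, 0, 0, 0, 0.55]]
  ]
}}

```text
time: 13.55
tcp_pos: [0.4662, 0.2592, 0.2288]
orientation: [[0.026, 1.0, 0.004], [1.0, -0.026, 0.0], [0.0, 0.004, -1.0]]
force: [-0.3, 0.2, 0.4]
opening: 0.447
```

Run:
```python
from h import *
s,_=weight('scene8');t,w=weight('top6','top');print(manip.sense()['tcp_pos'])
f=lambda s,a,b,c,d:cv2.resize(s['image'][a:b,c:d,::-1],(400,400*(b-a)//(d-c)),interpolation=cv2.INTER_CUBIC)
A=f(t,160,260,250,420);B=f(s,220,360,230,430);h=max(len(A),len(B))
cv2.imwrite('pics/c6.png',np.hstack([np.pad(x,((0,h-len(x)),(0,0),(0,0))) for x in(A,B)]))
for n,(v,u) in dict(tape=(221,192),jar=(190,470),calc=(280,427)).items():print(n,w[v,u].round(3))
```

```text
blue 40 [ 0.55661538 -0.06697238  0.08640842]
wt 966 0.08611366662357672 ((558.43017578125, -66.90481567382812), (110.78976440429688, 86.73002624511719), 87.6730728149414)
blue 42 [ 0.55479543 -0.0691752   0.08497809]
wt 902 0.08397384651063622 ((553.7850341796875, -67.90921020507812), (108.16275787353516, 80.12820434570312), 89.52503204345703)
[0.46634165 0.25552095 0.22834554]
tape [0.424 0.265 0.527]
jar [ 0.622 -0.422  0.085]
calc [ 0.364 -0.306  0.011]
```

View pics/c6.png

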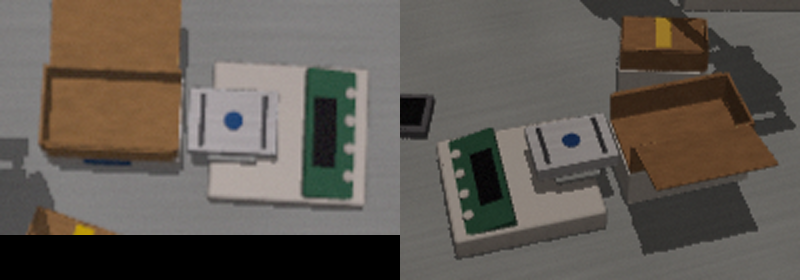

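The picture shows the weight square on the pan with a visible gap to the carton, and the flap folded back. The offset is about 2 mm, so I'm handing in.

```bash
python3 -c "
from workcell import manip;print(manip.sign_off())"
```

```text
the job is handed in; nothing more can be done
None
```

The job is handed in at about 13.6 s of the 56 s limit. I pushed the flap up along its arc and laid it back. I then slid the weight out with two part-open fingers behind it, without lifting it, and left it on the pan.

**Weight:** in the last top view its centre is at about (0.554, -0.068) m, against the pan at about (0.555, -0.070) m. That is roughly 2 mm off, with the weight turned about 2° from the balance's axes. Its top is at 84–86 mm, so it lies flat, and a gap of about 8 mm to the carton is visible.

**Flap:** a fit to the camera points put it at about 2.7–2.86 rad, before a last small push down. The last pictures show it still laid back.

**Bystanders:** the jar and calculator points match the start within the camera's noise. The tape's check point was hidden by the arm in the last picture, so its position there is unconfirmed. I never moved near it at low height.

**Not as planned:**
- My first 45° tilt for the flap ran the wrist close to a singularity, so the arm did not reach the pose. I redid it at 20°.
- The cameras disagree by 2–4 mm on the weight's position, which is well inside the tolerance.

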